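# Shut the oxide box and lock its padlock

## Robot

A 6-joint arm with a two-finger parallel gripper is mounted at the origin on the work surface. World frame = base frame: x ahead of the robot, y to its left, z up, the work surface at z = 0. Lengths are in m, angles in rad, forces in N, time in s.
With the tool pointing down it reaches from about 0.325 to 0.9 m from the base axis. Payload 3.5 kg.
Tool frame: the origin (TCP) lies at the very end of the fingers, on their centre line; the grasp point (between the pads) lies manip.grasp_offset behind it (manip.grasp_offset is the distance from the TCP to the grasp point, in m); z points along the fingers, y is the direction in which the jaws open and shut (so a half turn about z gives the same grasp; the last joint's range is limited). The gripper opens to 85 mm and grips with 20 to 120 N. Pads are 22 mm wide; open, the fingers measure 114 mm over their backs; the gripper's body (76 mm by 85 mm) begins 54 mm behind the grasp point. The pads swing forward as they close: fully open they stand 13 mm farther back than shut.
Start: joints at [1.232, 0.276, -0.026, 1.268, 0, 1.467], TCP at [0.146, 0.608, 0.203] pointing down, gripper open.
Joint ranges: [-3.12, 3.12], [-0.85, 1.88], [-1.08, 1.24], [-1.95, 2.15], [-1.57, 1.53], [-3.14, 3.14]. Speed limits (rad/s): [2.57, 2.57, 3.14, 3.14, 3.14, 3.14].

## Interface

Orientations are given as a unit quaternion [x, y, z, w].
In Python, from workcell import manip, grab_frame gives the robot as it stands.
- The arm moves only by the shell command python3 -m crank 'ROWS'. ROWS is text: rows parted by semicolons, each of 7 numbers parted by spaces: the turn, a rotation vector about the tool's x, y, z in rad, then the shift along the tool's x, y, z in m, then the opening, from 0 (shut) to 1 (fully open). In form: ax ay az dx dy dz fingers; .... A call has exactly 5 rows; each row shifts and turns the pose as measured when the row begins, along the tool's axes as they then stand; what a row does not reach is not made up. A row lasts 1/12 s, in which the tool goes at most 41.7 mm and 7.16 degrees, less where a joint would pass 70% of its speed; a pose out of reach is approached as far as the arm can. A call with a gripper value outside its range is refused whole. The fingers move at their own pace and stop on an object; the grip force is fixed at half the most. Time passes only in rows, so rows that do not move let the fingers close, or fill a call up. It gives the time, the measured TCP pose, the force and the opening at its end, in the units of the state.
- manip.get_obs(): the state, without advancing time (a new reading comes with each control period).
- grab_frame(name): name is "scene" or "top" or "wrist"; returns a dict with "image" (420x560x3 uint8, red, green, blue), "range_z" (420x560 float32, m along the optical axis (not along the pixel's ray), 0 where there is no reading), "fx", "fy", "cx", "cy" (pixels), "R" (3x3) and "t" (3): a world point X has camera coordinates R X + t; the wrist camera has in their place "mount" (4x4, takes a point from camera to tool coordinates, whose origin is the TCP and whose axes are the flange's). Camera axes: x right, y down, z forward; pixel columns grow to the right and rows downward; lengths in m; the calibration is good to about 2 mm. A picture is of the moment at which its call begins: read the wrist's pose just before it.
- manip.hand_in(): hands the job in, once; it reports no verdict.
The state is a dict: "time_s": time; "qpos": joint angles; "joint_velocities": joint speeds; "tau": joint torques, N m; "eef_pos": TCP position; "tcp_rot": TCP orientation; "ft_force": force on the tool from outside, world axes, zero at the start; "moment": the same for the moment, N m; "width": finger opening in m.
Only numpy, scipy, OpenCV 4.12 (cv2) and the standard library are available. Lean on these libraries where they do the work, as an engineer would, in place of code of your own. Each camera call takes 0.05 s, during which the arm holds its last target. There are 200 camera calls.

## Task

Lock up the oxide box: lower its lid fully shut, swing the open shackle of the padlock round so that its toe stands over the hole in the hasp, and press the shackle down through the hasp into the padlock until it clicks and stays down when you let go. Feel your way and do not force the lock or the hasp, and leave everything else on the bench where it is.

Things in the scene. Friction and masses are not known exactly. Their poses are not given: they have to be found in the camera images.
- oxide_box: grey sheet-steel box of oxide jars, 190 deep (x) x 260 wide (y), walls 118 high, fixed to the bench. Origin: centre of its underside; its -x points out of its front, z up. A brass padlock, 28 thick (x) x 60 wide (y) x 52 high, stands upright on a shelf bracket on its front; the lock's top is at z = 0.116
- lid (a joint): lid angle, rad: 0 = shut, grows as the front edge rises. Plate 190 x 260 x 5; hinge line on the far top edge (box x = +0.095, z = 0.118, along y), which is level with the plate's underside; shut, its top is at z = 0.123. The stiff hinge holds it where it is left; 3 to 8 N down near the front edge closes it
- hasp: steel tongue 38 wide, 5 thick that continues the lid plate forward; origin: centre of its 22 mm round hole, on the upper face. Axes as the lid's. With the lid shut it is at box x = -0.119, y = -0.020, z = 0.123, 7 mm above the padlock's top
- bracket: the shelf bracket; origin: middle of its upper face, in the box frame at x = -0.119, y = 0, z = 0.064, axes as the box's. A saddle screwed on it grips the padlock with 1 mm play, but not quite square: the lock stands up to 2 mm off this centre and turned by up to 0.2 rad. About the lock's own centre: heel leg at y = +0.020, toe's hole, 12 wide, at y = -0.020
- shackle_bow (a point): top middle of the padlock's shackle, at the centre of its bar: a steel U, bar 10 thick, legs 40 apart between centres. Its x axis is across the U, -y from the heel leg (20 mm off) to the toe leg (20 mm off), whose end is 54 mm lower. Fully up it is at box z = 0.179. While up it turns freely about its upright heel leg, with no stop over the hole; start: toe swung out to the front
- pawl (a point): nominal place of the hidden spring pawl, in the toe's hole 7 mm below the padlock's top. Bow at box z = 0.177: toe on the hasp; 0.170: toe on the lock's top. Spring: 4 N up, 7 N down; the pawl adds up to 9 N below z = 0.168, then clicks with the bow at z = 0.157 to 0.161 (differs by lock), 1.5 mm above a hard seat. Caught, the bow stays at that height; if not, it springs up to 0.179
- mug: bystander: a fired terracotta mug, 82 mm wide, 92 mm high. Origin: centre of its underside
- glaze_jar: bystander: a clear jar with a white cap, 72 mm wide, 95 mm high. Origin: centre of its underside
- brush: bystander: a flat brush with a wooden handle lying on the bench, 190 mm long. Origin: centre of its underside
- key: bystander: a steel key on a ring lying on the bench, about 80 mm long. Origin: centre of its underside
- rib: bystander: a flat wooden rib lying on the bench, 140 x 50 x 6 mm. Origin: centre of its underside
- loop_tool: bystander: a loop trimming tool lying on the bench, 175 mm long. Origin: centre of its underside

How it is judged:
By the outcome, as a careful person would: the job done as asked, in the order asked, and still so for the second after the job is handed in, with the robot touching nothing.
It also fails if it takes over 67 s, if anything falls off the work surface, if the arm or the gripper's body presses on something with over 40 N, if the wrist force passes 120 N, or if a joint passes its speed limit or range.

## Working session

There is one attempt and no reset: what is moved stays moved. The work goes in short steps, Python scripts to look and compute and a shell command to move; the robot and the scene stay as the last step left them, time stands still between calls to the robot, and variables do not carry over. Pictures are saved under pics/ and viewed, about 8 in all and at most 12, crops included, and the job is handed in when it is done.

```bash
ls; mkdir -p pics
python3 - <<'E'
from workcell import manip, grab_frame
import cv2
o=manip.get_obs();print({k:(v if not hasattr(v,'round') else v) for k,v in o.items()},manip.grasp_offset)
for n in("scene","top"):
    f=grab_frame(n);cv2.imwrite(f"pics/{n}0.png",f["image"][:,:,::-1])
    print(n,f["fx"],f["cx"],f["cy"],f["R"],f["t"])
    import numpy as np;np.savez(f"{n}0.npz",**{k:v for k,v in f.items()})
E
```

```text
pics
{'time_s': 0.0, 'qpos': array([ 1.23160968e+00,  2.77115808e-01, -2.78696164e-02,  1.26797657e+00,
        1.50363648e-05,  1.46740075e+00]), 'joint_velocities': array([ 0.00197867,  0.00157474,  0.00014991, -0.00192946, -0.00132975,
        0.00106542]), 'tau': array([ 2.30316233e-03, -4.45513308e+01,  2.95198238e+01,  1.63711509e-02,
       -1.04776989e-04,  1.02201238e-05]), 'eef_pos': array([0.14573468, 0.60692544, 0.20147572]), 'tcp_rot': array([ 1.17622548e-01,  9.93057785e-01, -1.05477926e-03, -2.45005571e-04]), 'ft_force': array([ 1.01856794, -0.24925777, -0.26324894]), 'moment': array([ 0.00965613, -0.06797536, -0.02879675]), 'width': 0.08584673079873621} 0.0187
scene 449.8347518995855 276.5991022269151 209.44113515876273 [[ 0.99991669 -0.01231075 -0.0038793 ]
 [-0.01173961 -0.74247037 -0.66977603]
 [ 0.00536518  0.66976578 -0.74255304]] [-0.5559107   0.0301072   1.23852122]
top 397.5409235003192 281.3203146249082 204.3744500569932 [[-0.00724295 -0.999786    0.01937784]
 [-0.98906788  0.00430844 -0.147398  ]
 [ 0.14728297 -0.02023359 -0.98888742]] [-0.08084966  0.56778539  1.15057244]
```

View pics/scene0.png

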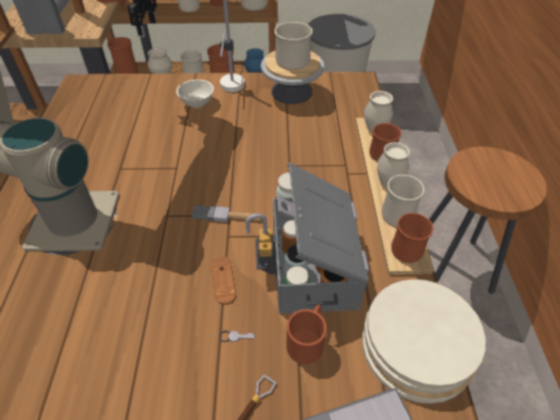

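View pics/top0.png

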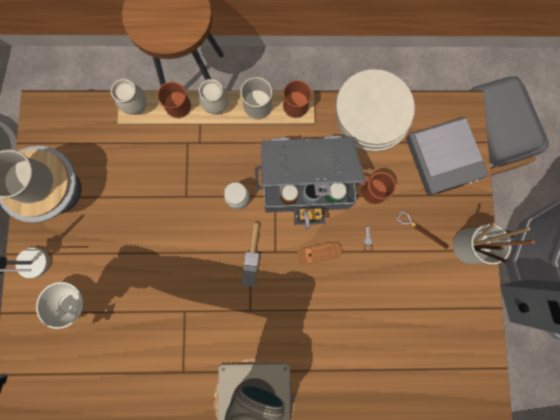

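Scene: the box is around (320,260) with its lid raised, the padlock at (265,245) and the shackle swung toward the robot (255,222). Top: the box is at (310,175), the lock at (310,215), the brush at (252,255), the rib at (320,253) and the mug at (378,185). Next I'll get metric positions.

```bash
cat > h.py <<'E'
import numpy as np, cv2
from workcell import manip, grab_frame
from scipy.spatial.transform import Rotation as Ro
def cloud(f):
    z=np.asarray(f["range_z"],float);v,u=np.indices(z.shape)
    c=np.stack([(u-f["cx"])/f["fx"]*z,(v-f["cy"])/f["fy"]*z,z],-1)
    if "R" in f: p=(c-f["t"])@np.asarray(f["R"])
    else:
        M=np.asarray(f["mount"]);p=c@M[:3,:3].T+M[:3,3]
    p[z==0]=np.nan
    return p
def wcloud():
    o=manip.get_obs();f=grab_frame("wrist");p=cloud(f)
    return o,f,p@Ro.from_quat(o["tcp_rot"]).as_matrix().T+o["eef_pos"]
def box(p,b):
    return np.all([(p[...,i]>b[2*i])&(p[...,i]<b[2*i+1]) for i in range(3)],0)
E
python3 - <<'E'
from h import *
T=np.load("top0.npz");S=np.load("scene0.npz")
pt=cloud(T);ps=cloud(S)
for v,u in[(210,310),(208,270),(205,350),(213,310),(222,308),(140,270),(140,350),(175,270),(178,350),(192,300),(185,378),(195,236),(253,320)]:
    print("top",u,v,pt[v,u].round(3))
for v,u in[(222,255),(240,262),(262,262),(215,250),(170,295),(200,350),(265,325),(300,280),(300,355),(240,278)]:
    print("scene",u,v,ps[v,u].round(3))
# bounding colour: brass
for n,F,p in(("t",T,pt),("s",S,ps)):
    h=cv2.cvtColor(F["image"],cv2.COLOR_RGB2HSV)
    m=(h[...,0]>15)&(h[...,0]<30)&(h[...,1]>130)&(p[...,2]>.05)&(p[...,2]<.15)&(p[...,0]<.7)&(p[...,0]>.3)
    q=p[m];print(n,m.sum(),np.median(q,0).round(3),q.min(0).round(3),q.max(0).round(3))
a=cv2.resize(S["image"][155:325,180:380],None,fx=3.5,fy=3.5,interpolation=cv2.INTER_CUBIC)
cv2.imwrite("pics/s1.png",a[:,:,::-1])
E
```

```text
top 310 210 [ 0.54  -0.163  0.119]
top 270 208 [ 0.549 -0.051  0.093]
top 350 205 [ 0.559 -0.283  0.083]
top 310 213 [ 0.531 -0.163  0.117]
top 308 222 [ 0.499 -0.151  0.181]
top 270 140 [ 0.781 -0.05   0.   ]
top 350 140 [ 0.738 -0.279  0.136]
top 270 175 [ 0.619 -0.052  0.214]
top 350 178 [ 0.607 -0.256  0.232]
top 300 192 [ 0.611 -0.143  0.007]
top 378 185 [ 0.633 -0.388  0.006]
top 236 195 [0.587 0.047 0.097]
top 320 253 [ 0.423 -0.202  0.006]
scene 255 222 [ 0.497 -0.012 -0.002]
scene 262 240 [ 0.521 -0.169  0.118]
scene 262 262 [ 0.519 -0.197  0.069]
scene 250 215 [ 0.495 -0.147  0.181]
scene 295 170 [ 0.599 -0.049  0.225]
scene 350 200 [ 0.738 -0.053  0.126]
scene 325 265 [ 0.65  -0.293  0.191]
scene 280 300 [ 0.56  -0.291  0.055]
scene 355 300 [ 0.73  -0.287  0.045]
scene 278 240 [ 0.559 -0.082  0.007]
t 188 [ 0.531 -0.169  0.117] [ 0.515 -0.2    0.063] [ 0.553 -0.134  0.124]
s 285 [ 0.527 -0.176  0.116] [ 0.513 -0.197  0.091] [ 0.541 -0.135  0.122]
```

View pics/s1.png

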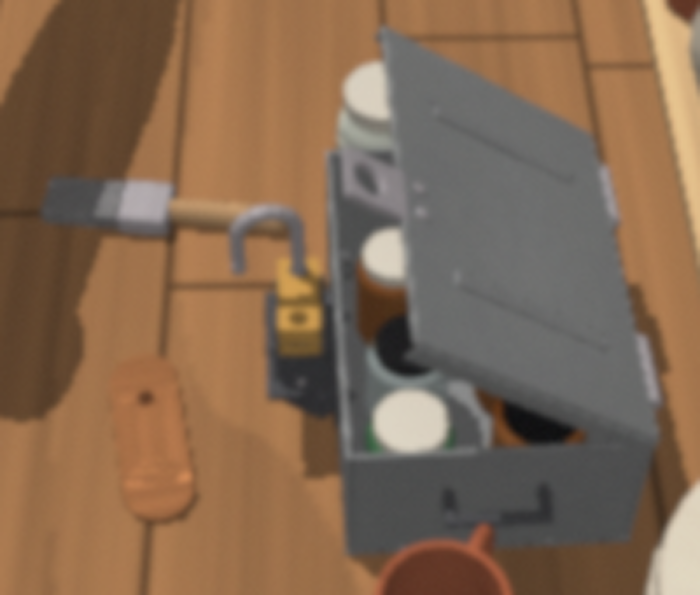

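The crop shows the U-shackle swung to the front: bow near crop (265,210), free toe at (237,265), heel at (300,265). The toe hole is at crop (298,318). Next I'll fit the lid plane and the box yaw.

```bash
cat >> h.py <<'E'
def plan(p,yaw=None,note=""):
    """delta to world TCP p with tool pointing down and tool-x at angle yaw: total rotvec & shift in tool axes"""
    o=manip.get_obs();R=Ro.from_quat(o["tcp_rot"]);d=R.inv().apply(np.array(p)-o["eef_pos"])
    s=f"{note} t={o['time_s']:.2f} tool shift {d.round(4)} |{np.linalg.norm(d):.3f}|"
    if yaw is not None:
        G=Ro.from_matrix(np.array([[np.cos(yaw),np.sin(yaw),0],[np.sin(yaw),-np.cos(yaw),0],[0,0,-1]]))
        s+=f" rotvec {(R.inv()*G).as_rotvec().round(4)}"
    print(s,"F",o["ft_force"].round(1),"at",o["eef_pos"].round(4))
E
python3 - <<'E'
from h import *
T=np.load("top0.npz");S=np.load("scene0.npz")
for n,F in(("t",T),("s",S)):
    p=cloud(F)
    m=box(p,(.62,.72,-.25,-.09,.14,.26));q=p[m]
    for _ in range(4):
        c=np.median(q,0) if _==0 else q.mean(0);nn=np.linalg.svd(q-c,full_matrices=False)[2][2];nn*=np.sign(nn[2])
        q=q[abs((q-c)@nn)<.006]
    print(n,len(q),"normal",nn.round(4),"yaw",np.arctan2(nn[1],nn[0])+np.pi,"lid angle",np.arccos(nn[2]),"x at z.123:",[(c[0]+(-(nn[2]*(.123-c[2])+nn[1]*(y-c[1])))/nn[0]).round(4) for y in(-.165,)])
    m=abs((p-c)@nn)<.004; m&=box(p,(.5,.8,-.36,0.05,.11,.3));k=cv2.morphologyEx(m.astype(np.uint8),cv2.MORPH_OPEN,np.ones((3,3)))
    q=p[k>0];yy=q[:,1];print(q.min(0).round(3),q.max(0).round(3))
    rect=None
    # in-plane min-area rect
    e2=np.cross(nn,[1,0,0]);e2/=np.linalg.norm(e2);e1=np.cross(e2,nn)
    r=cv2.minAreaRect(np.c_[q@e1,q@e2].astype(np.float32));print(r,(r[0][0]*e1+r[0][1]*e2+nn*(c@nn)).round(4))
    # front wall / side wall plane
    b=box(p,(.53,.58,-.30,-.03,.02,.115));
    w=p[b];h=cv2.cvtColor(F["image"],cv2.COLOR_RGB2HSV)[b];w=w[h[:,1]<60]
    print("front",len(w)); 
p=cloud(S);w=p[box(p,(.57,.73,-.31,-.27,.02,.105))]
for _ in range(3):
    a=np.polyfit(w[:,0],w[:,1],1);w=w[abs(w[:,1]-np.polyval(a,w[:,0]))<.003]
print("side -y wall",len(w),a,np.polyval(a,.65))
p=cloud(T);m=box(p,(.47,.54,-.2,-.12,.165,.19));q=p[m];print("bow pts",len(q),q.mean(0),q.min(0),q.max(0))
plan((.59,-.18,.30),np.pi)
E
```

```text
t 1713 normal [0.5925 0.0261 0.8052] yaw 3.1855397084707553 lid angle 0.6348660890449247 x at z.123: [np.float64(0.7476)]
[ 0.56  -0.294  0.118] [ 0.755 -0.026  0.262]
((0.41919004917144775, -0.16636109352111816), (0.24094252288341522, 0.2659792900085449), 3.1162734031677246) [ 0.6563 -0.1603  0.1901]
front 467
s 2167 normal [0.5935 0.0246 0.8045] yaw 3.183081801915893 lid angle 0.6359830535019052 x at z.123: [np.float64(0.7438)]
[ 0.558 -0.297  0.117] [ 0.753 -0.023  0.26 ]
((0.41806530952453613, -0.1660528928041458), (0.24007399380207062, 0.2686634659767151), 2.926567316055298) [ 0.6548 -0.1604  0.1885]
front 818
side -y wall 1243 [ 0.03957537 -0.31573598] -0.2900119915820922
bow pts 67 [ 0.50898044 -0.14746233  0.17961782] [ 0.48701043 -0.15458633  0.16600809] [ 0.53333508 -0.13938468  0.18855759]
 t=0.10 tool shift [-0.6158 -0.6616 -0.0973] |0.909| rotvec [-0.002  -0.0005 -0.2358] F [0.2 0.8 0.7] at [0.1458 0.607  0.2015]
```

```bash
python3 -m crank '0 0 -0.092 0 0 -0.033 0;0 0 -0.092 0 0 -0.033 0;0 0 -0.092 0 0 -0.033 0;0 0 0 -0.019 -0.035 0 0;0 0 0 -0.019 -0.035 0 0'
python3 -m crank '0 0 0 -0.019 -0.036 0 0;0 0 0 -0.019 -0.036 0 0;0 0 0 -0.019 -0.036 0 0;0 0 0 -0.019 -0.036 0 0;0 0 0 -0.019 -0.036 0 0'
python3 -c "
from h import *
plan((.611,-.213,.31),np.pi+.041)"
```

```text
time_s: 0.52
eef_pos: [0.1847, 0.5395, 0.2978]
tcp_rot: [-0.031, 0.999, -0.006, -0.003]
ft_force: [-0.3, 0.2, 0.0]
width: 0.0257
time_s: 0.93
eef_pos: [0.2924, 0.3613, 0.2992]
tcp_rot: [-0.034, 0.999, -0.005, -0.002]
ft_force: [0.6, 0.8, -0.4]
width: 0.0002
 t=0.93 tool shift [-0.2783 -0.5949 -0.006 ] |0.657| rotvec [-0.0103 -0.0045  0.0278] F [ 0.6  0.8 -0.4] at [0.2924 0.3613 0.2992]
```

```bash
python3 -m crank '-0.005 -0.002 0.014 -0.0172 -0.037 0 0;-0.005 -0.002 0.014 -0.0172 -0.037 0 0;0 0 0 -0.0172 -0.037 0 0;0 0 0 -0.0172 -0.037 0 0;0 0 0 -0.0172 -0.037 0 0'
python3 -m crank '0 0 0 -0.0172 -0.037 0 0;0 0 0 -0.0172 -0.037 0 0;0 0 0 -0.0172 -0.037 0 0;0 0 0 -0.0172 -0.037 0 0;0 0 0 -0.0172 -0.037 0 0'
python3 -m crank '0 0 0 -0.0172 -0.037 0 0;0 0 0 -0.0172 -0.037 0 0;0 0 0 -0.0172 -0.037 0 0;0 0 0 -0.0172 -0.037 0 0;0 0 0 0 0 0 0'
python3 -c "
from h import *
plan((.611,-.213,.24),np.pi+.041)"
```

```text
time_s: 1.35
eef_pos: [0.3864, 0.1754, 0.298]
tcp_rot: [-0.021, 1.0, -0.0, -0.0]
ft_force: [0.0, -1.0, 0.6]
width: -0.0
time_s: 1.77
eef_pos: [0.4782, -0.0117, 0.2967]
tcp_rot: [-0.02, 1.0, 0.0, -0.001]
ft_force: [1.1, 0.6, -0.3]
width: 0.0002
time_s: 2.18
eef_pos: [0.554, -0.1675, 0.2926]
tcp_rot: [-0.016, 1.0, -0.0, -0.002]
ft_force: [-0.7, -0.2, -0.7]
width: -0.0
 t=2.18 tool shift [-0.0556 -0.0473  0.0524] |0.090| rotvec [-0.0004 -0.0038 -0.0081] F [-0.7 -0.2 -0.7] at [ 0.554  -0.1675  0.2926]
```

```bash
python3 -m crank '0 0 0 -0.028 -0.024 0.01 0;0 0 0 -0.028 -0.024 0.01 0;0 0 0 0 0 0.016 0;0 0 0 0 0 0.016 0;0 0 0 0 0 0 0'
python3 -m crank '0 0 0 0 0 0.006 0;0 0 0 0 0 0.006 0;0 0 0 0 0 0.006 0;0 0 0 0 0 0.006 0;0 0 0 0.001 0 0.006 0'
python3 -c "
from h import *
plan((.592,-.213,.187),np.pi+.041)"
```

```text
time_s: 2.6
eef_pos: [0.6101, -0.2162, 0.2347]
tcp_rot: [-0.014, 1.0, 0.002, -0.005]
ft_force: [-0.9, 0.6, -0.9]
width: -0.0002
time_s: 3.02
eef_pos: [0.6085, -0.2144, 0.2051]
tcp_rot: [-0.014, 1.0, 0.001, -0.004]
ft_force: [-0.1, -0.2, 0.9]
width: -0.0002
 t=3.02 tool shift [0.0164 0.0018 0.0182] |0.025| rotvec [ 0.003  -0.0081 -0.0124] F [-0.1 -0.2  0.9] at [ 0.6085 -0.2144  0.2051]
```

```bash
python3 -m crank '0 0 0 0.002 0 0.006 0;0 0 0 0.002 0 0.006 0;0 0 0 0.002 0 0.006 0;0 0 0 0.002 0 0.006 0;0 0 0 0.002 0 0.006 0'
python3 -c "
from h import *
plan((.582,-.213,.156),np.pi+.041)
f=grab_frame('scene');cv2.imwrite('pics/s2.png',cv2.resize(f['image'][130:325,180:400],None,fx=2.5,fy=2.5)[:,:,::-1])"
```

```text
time_s: 3.43
eef_pos: [0.5995, -0.215, 0.1772]
tcp_rot: [-0.015, 1.0, -0.001, -0.0]
ft_force: [0.2, -0.1, 3.2]
width: 0.0002
 t=3.43 tool shift [0.0174 0.0026 0.0212] |0.028| rotvec [-0.001  -0.0008 -0.0114] F [ 0.2 -0.1  3.2] at [ 0.5995 -0.215   0.1772]
```

View pics/s2.png

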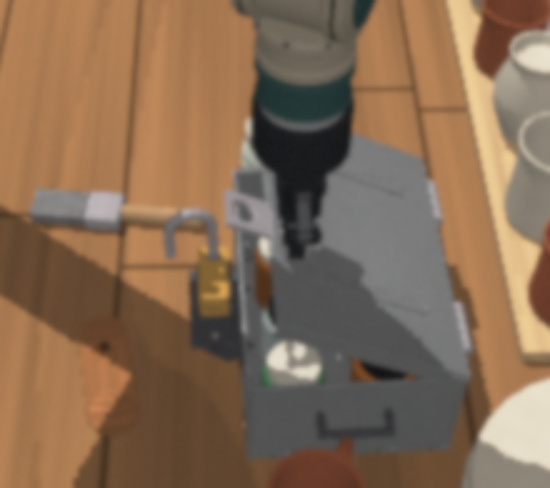

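The fingertips are on the lid at (305,250) and it is coming down. The hasp is at (245,212), clear of the shackle at (190,225). I'll carry on down.

```bash
python3 -m crank '0 0 0 0.003 0 0.006 0;0 0 0 0.003 0 0.006 0;0 0 0 0.003 0 0.006 0;0 0 0 0.002 0 0.006 0;0 0 0 0.001 0 0.006 0'
python3 -m crank '0 0 0 0.001 0 0.006 0;0 0 0 0.001 0 0.005 0;0 0 0 0 0 0.005 0;0 0 0 0 0 0.004 0;0 0 0 0 0 0.003 0'
python3 -c "
from h import *
plan((.579,-.213,.123),np.pi+.041)"
```

```text
time_s: 3.9
eef_pos: [0.5857, -0.2156, 0.1437]
tcp_rot: [-0.015, 1.0, -0.001, -0.001]
ft_force: [-1.1, -0.3, 2.5]
width: 0.0002
time_s: 4.32
eef_pos: [0.5801, -0.2155, 0.1157]
tcp_rot: [-0.014, 1.0, -0.0, -0.004]
ft_force: [-1.0, -0.5, 2.2]
width: 0.0001
 t=4.32 tool shift [ 0.0011  0.0026 -0.0073] |0.008| rotvec [-0.0002 -0.0077 -0.0126] F [-1.  -0.5  2.2] at [ 0.5801 -0.2155  0.1157]
```

```bash
python3 -m crank '0 0 0 0 0 0.001 0;0 0 0 0 0 0.001 0;0 0 0 0 0 0.001 0;0 0 0 0 0 0.001 0;0 0 0 0 0 0.001 0'
python3 -m crank '0 0 0 0 0 0.001 0;0 0 0 0 0 0.001 0;0 0 0 0 0 0.001 0;0 0 0 0 0 0.001 0;0 0 0 0 0 0.001 0'
python3 -c "
from h import *
plan((.579,-.213,.123),np.pi+.041)
p=cloud(grab_frame('scene'));q=p[box(p,(.6,.72,-.25,-.09,.08,.26))];print(len(q),np.percentile(q[:,2],[5,50,95]))
for x in (.6,.65,.7):
  r=q[abs(q[:,0]-x)<.01];print(x,np.median(r[:,2]))"
```

```text
time_s: 4.73
eef_pos: [0.5797, -0.2155, 0.1094]
tcp_rot: [-0.014, 1.0, 0.0, -0.005]
ft_force: [-1.0, -0.4, 2.7]
width: 0.0001
time_s: 5.15
eef_pos: [0.5799, -0.2154, 0.1044]
tcp_rot: [-0.014, 1.0, -0.0, -0.004]
ft_force: [-1.4, -0.0, 2.3]
width: 0.0002
 t=5.15 tool shift [ 0.001   0.0024 -0.0185] |0.019| rotvec [ 0.0001 -0.0087 -0.0124] F [-1.4 -0.   2.3] at [ 0.5799 -0.2154  0.1044]
2663 [0.12423965 0.12844545 0.13296604]
0.6 0.13249028069826776
0.65 0.12923555425900596
0.7 0.12622674690702884
```

Run:
```python
from h import *
o,f,p=wcloud();print(f["mount"],f["fx"])
cv2.imwrite("pics/w1.png",f["image"][:,:,::-1])
s=grab_frame("scene");ps=cloud(s);np.savez("s3.npz",**s)
m=box(ps,(.54,.62,-.26,-.17,.14,.35));q=ps[m];print(len(q))
for z in np.arange(.14,.3,.015):
    r=q[abs(q[:,2]-z)<.0075]
    if len(r):print(round(z,3),len(r),r.min(0).round(3),r.max(0).round(3))
cv2.imwrite('pics/s3.png',cv2.resize(s['image'][130:290,220:380],None,fx=3.5,fy=3.5)[:,:,::-1])
```

```text
[[-4.11161216e-04 -9.50256685e-01 -3.11467597e-01  8.13408139e-02]
 [ 9.99999909e-01 -4.26142740e-04 -1.99577467e-05  6.32742946e-04]
 [-1.13764673e-04 -3.11467577e-01  9.50256773e-01 -1.70949077e-01]
 [ 0.00000000e+00  0.00000000e+00  0.00000000e+00  1.00000000e+00]] 306.95270729058115
1487
0.14 18 [ 0.568 -0.231  0.141] [ 0.59  -0.221  0.147]
0.155 16 [ 0.568 -0.232  0.148] [ 0.585 -0.219  0.159]
0.185 16 [ 0.567 -0.244  0.178] [ 0.591 -0.225  0.191]
0.2 36 [ 0.563 -0.234  0.193] [ 0.596 -0.23   0.206]
0.215 30 [ 0.563 -0.259  0.208] [ 0.596 -0.231  0.222]
0.23 49 [ 0.561 -0.259  0.223] [ 0.6   -0.228  0.237]
0.245 86 [ 0.561 -0.26   0.238] [ 0.599 -0.23   0.252]
0.26 76 [ 0.543 -0.255  0.253] [ 0.612 -0.223  0.267]
0.275 189 [ 0.543 -0.256  0.268] [ 0.617 -0.224  0.282]
0.29 189 [ 0.543 -0.255  0.283] [ 0.616 -0.223  0.297]
```

View pics/w1.png

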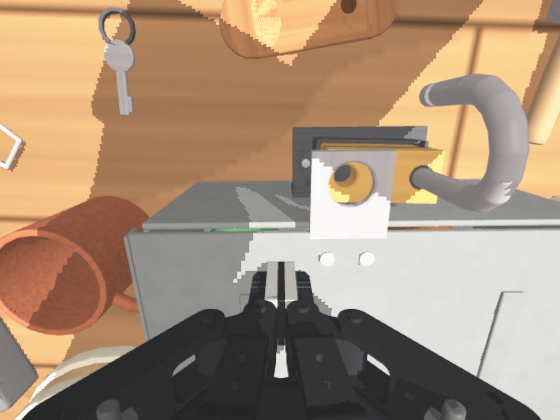

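View pics/s3.png

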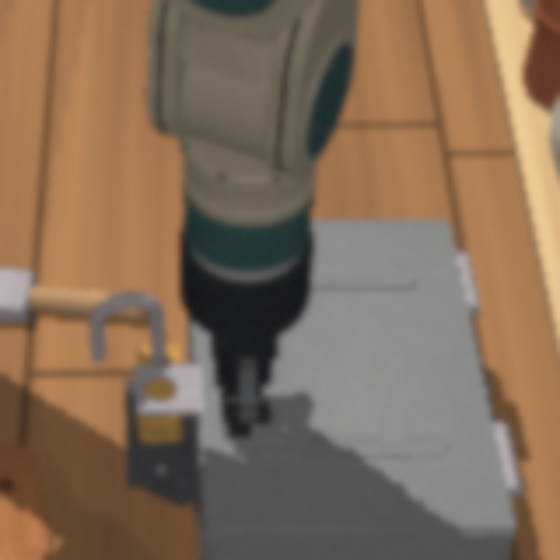

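Run:
```python
from h import *
o,f,p=wcloud();print(o["eef_pos"],o["qpos"].round(3),o["ft_force"].round(1),o["moment"].round(2))
for n,u,v in[("lid",200,260),("lid",430,260),("bench",200,120),("hasp",380,170),("bow",508,150),("toe",428,97),("tip",281,268),("rib",300,30),("heel",425,178)]:
    print(n,u,v,p[v,u].round(4), np.asarray(f["range_z"])[v,u])
```

```text
[ 0.58006119 -0.21526378  0.10426886] [-0.458  0.336 -0.16   1.082 -0.003 -0.487] [ 0.1 -0.8  0.8] [0.01 0.06 0.03]
lid 200 260 [ 0.5708 -0.2566  0.1319] 0.15824449
lid 430 260 [ 0.567  -0.1386  0.133 ] 0.15719521
bench 200 120 [ 0.5034 -0.286   0.    ] 0.2631789
hasp 380 170 [ 0.5212 -0.1712  0.1366] 0.13948669
bow 508 150 [ 0.5072 -0.1492  0.1831] 0.0911785
toe 428 97 [ 0.4897 -0.1544  0.1357] 0.1309422
tip 281 268 [ 0.5681 -0.2149  0.1438] 0.14645788
rib 300 30 [ 0.4345 -0.2038  0.0056] 0.23769839
heel 425 178 [ 0.5255 -0.1466  0.1293] 0.14806022
```

The wrist depth shows the lid at z 0.132 and still about 10 mm open, with the shut tips visibly about 28 mm above the reported TCP. I'll keep lowering it by feel.

```bash
python3 -m crank '0 0 0 0 0 0.002 0;0 0 0 0 0 0.002 0;0 0 0 0 0 0.002 0;0 0 0 0 0 0.001 0;0 0 0 0 0 0.001 0'
python3 -m crank '0 0 0 0 0 0.001 0;0 0 0 0 0 0.001 0;0 0 0 0 0 0.001 0;0 0 0 0 0 0.001 0;0 0 0 0 0 0.001 0'
python3 - <<'E'
from h import *
o,f,p=wcloud();print(o["eef_pos"],o["ft_force"].round(1))
for n,u,v in[("lid",200,260),("lid",430,260),("hasp",380,170),("tip",281,268)]: print(n,p[v,u].round(4))
E
```

```text
time_s: 5.77
eef_pos: [0.58, -0.2153, 0.0959]
tcp_rot: [-0.014, 1.0, 0.0, -0.004]
ft_force: [-0.8, -0.2, 1.7]
width: -0.0002
time_s: 6.18
eef_pos: [0.58, -0.2153, 0.0944]
tcp_rot: [-0.014, 1.0, -0.0, -0.004]
ft_force: [-3.0, 0.5, 7.5]
width: 0.0
[ 0.57999109 -0.21531564  0.09435599] [-3.   0.5  7.5]
lid [ 0.5704 -0.2564  0.1227]
lid [ 0.5669 -0.1387  0.1231]
hasp [ 0.5216 -0.17    0.123 ]
tip [ 0.5679 -0.2149  0.1342]
```

```bash
python3 -m crank '0 0 0 0 0 0.001 0;0 0 0 0 0 0.001 0;0 0 0 0 0 -0.03 0;0 0 0 0 0 -0.035 0;0 0 0 0 0 -0.035 0.5'
python3 -m crank '0 0 0 0.01 0.025 -0.01 0.5;0 0 0 0.01 0.025 0 0.5;0 0 0 0 0 0 0.5;0 0 0 0 0 0 0.5;0 0 0 0 0 0 0.5'
python3 - <<'E'
from h import *
o,f,p=wcloud();print(o["eef_pos"],o["ft_force"].round(1),o["width"])
np.savez("w2.npz",p=p,q=o["tcp_rot"],e=o["eef_pos"],**f)
cv2.imwrite("pics/w2.png",f["image"][:,:,::-1])
R=Ro.from_quat(o["tcp_rot"]).as_matrix();tl=(p-o["eef_pos"])@R
m=(tl[...,2]<0.01)&(tl[...,2]>-.12)&(abs(tl[...,0])<.03)&(abs(tl[...,1])<.07)&(np.indices(m.shape)[0]>200 if 0 else True)
q=tl[m];print(len(q));
for z in np.arange(-.09,.01,.01):
    r=q[abs(q[:,2]-z)<.005]
    if len(r):print(z.round(3),len(r),r.min(0).round(3),r.max(0).round(3))
l=p[box(p,(.57,.7,-.28,-.05,.1,.15))];print("lid z",np.percentile(l[:,2],[5,50,95]))
E
```

```text
time_s: 6.65
eef_pos: [0.5743, -0.2114, 0.1861]
tcp_rot: [-0.014, 1.0, 0.005, -0.012]
ft_force: [0.7, -0.2, -0.8]
width: 0.0107
time_s: 7.07
eef_pos: [0.5606, -0.1635, 0.2072]
tcp_rot: [-0.014, 1.0, 0.002, -0.002]
ft_force: [0.5, 0.7, -0.0]
width: 0.0427
[ 0.56055845 -0.16345739  0.20715382] [ 0.5  0.7 -0. ] 0.04273117768309122
37859
-0.09 6643 [-0.011 -0.057 -0.095] [ 0.018  0.059 -0.085]
-0.08 4552 [-0.012 -0.054 -0.085] [ 0.016  0.056 -0.075]
-0.07 1476 [-0.01  -0.047 -0.075] [ 0.015  0.049 -0.065]
-0.06 1049 [-0.01  -0.035 -0.065] [ 0.013  0.036 -0.055]
-0.05 961 [-0.011 -0.035 -0.055] [ 0.013  0.036 -0.045]
-0.04 719 [-0.01  -0.034 -0.045] [ 0.013  0.036 -0.035]
-0.03 126 [-0.01  -0.028 -0.035] [ 0.012  0.028 -0.03 ]
lid z [0.12154388 0.12259414 0.12395152]
```

View pics/w2.png

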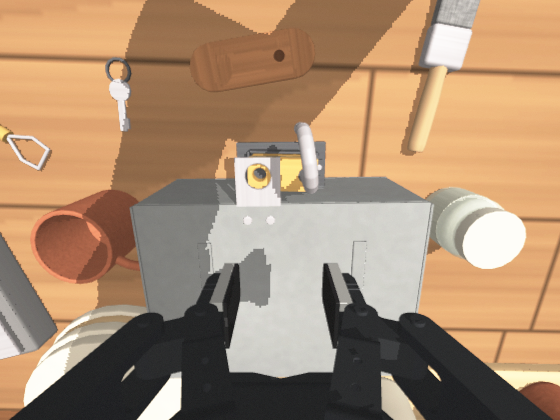

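The lid is shut (0.1226 all over). The toe hole is the dark spot seen through the hasp near (259,173), and the shackle runs from (303,130) to (311,187). Next I'll measure the toe hole, bow and heel.

```bash
cat > meas.py <<'E'
from h import *
def ray(f,q,e,u,v,z):
    M=np.asarray(f["mount"]);R=Ro.from_quat(q).as_matrix()
    d=R@(M[:3,:3]@np.array([(u-f["cx"])/f["fx"],(v-f["cy"])/f["fy"],1]));c=R@M[:3,3]+e
    return c+d*(z-c[2])/d[2]
def meas(f,q,e,p):
    im=f["image"];H=cv2.cvtColor(im,cv2.COLOR_RGB2HSV)
    m=box(p,(.46,.56,-.25,-.11,.165,.19));b=p[m];print("bow n",len(b),"mean",b.mean(0).round(4),b.min(0).round(4),b.max(0).round(4),"dir",np.linalg.svd((b-b.mean(0))[:,:2],full_matrices=False)[2][0].round(3))
    for z in(.13,.14,.15,.16):
        r=p[box(p,(.46,.56,-.25,-.11,z-.005,z+.005))]
        if len(r):
            for nm,s in(("back",r[r[:,0]>.51]),("front",r[r[:,0]<.51])):
                if len(s)>3:print(z,nm,len(s),s.min(0).round(4),s.max(0).round(4))
    # brass in the hasp hole, dark hole inside
    ys,xs=np.where(box(p,(.515,.545,-.205,-.165,.09,.1195)))
    br=(H[...,1]>100)&(H[...,0]>12)&(H[...,0]<32)
    return H,br
E
python3 - <<'E'
from meas import *
D=dict(np.load("w2.npz"));p=D["p"];q,e=D["q"],D["e"]
H,br=meas(D,q,e,p)
# hasp hole: contour in hasp (z~.123,low sat) mask
hs=box(p,(.50,.56,-.215,-.155,.119,.128))&(H[...,1]<60)
c,_=cv2.findContours(hs.astype(np.uint8),cv2.RETR_CCOMP,cv2.CHAIN_APPROX_NONE)
for k in c:
    if cv2.contourArea(k)>40:
        el=cv2.fitEllipse(k);print("hasp contour",np.round(el[0],1),np.round(el[1],1),cv2.contourArea(k),ray(D,q,e,*el[0],.123).round(4))
sub=D["image"][155:195,235:285].copy();V=H[...,2]
d=np.zeros(V.shape,np.uint8);d[160:190,240:280]=(V[160:190,240:280]<75)
c,_=cv2.findContours(d,cv2.RETR_EXTERNAL,cv2.CHAIN_APPROX_NONE)
for k in c:
    if len(k)>5:
        el=cv2.fitEllipse(k);print("dark",np.round(el[0],1),np.round(el[1],1),cv2.contourArea(k),ray(D,q,e,*el[0],.116).round(4))
# brass top points
bt=p[br&box(p,(.5,.56,-.21,-.12,.113,.119))];r=cv2.minAreaRect(bt[:,:2].astype(np.float32)*1000);print("brass top",len(bt),r)
cv2.imwrite("pics/w2c.png",cv2.resize(D["image"][115:205,225:335],None,fx=7,fy=6.6,interpolation=cv2.INTER_CUBIC)[:,:,::-1])
E
```

```text
bow n 1004 mean [ 0.5052 -0.1469  0.1784] [ 0.4845 -0.1545  0.1651] [ 0.5306 -0.1382  0.185 ] dir [0.984 0.178]
0.13 back 9 [ 0.524  -0.1474  0.1252] [ 0.5277 -0.1461  0.1341]
0.13 front 5 [ 0.4832 -0.1543  0.1255] [ 0.4901 -0.1507  0.132 ]
0.14 back 7 [ 0.5248 -0.1474  0.1363] [ 0.5278 -0.1466  0.144 ]
0.14 front 10 [ 0.483  -0.1547  0.1367] [ 0.4889 -0.1497  0.1441]
0.15 back 6 [ 0.5254 -0.1475  0.1464] [ 0.528  -0.1468  0.1526]
0.15 front 9 [ 0.4836 -0.1546  0.1456] [ 0.4915 -0.1519  0.1545]
0.16 back 5 [ 0.5258 -0.1474  0.1554] [ 0.5282 -0.1472  0.16  ]
0.16 front 33 [ 0.4833 -0.1547  0.1551] [ 0.4883 -0.1462  0.1649]
hasp contour [256.4 187.8] [64.  67.3] 2604.0 [ 0.5376 -0.1838  0.123 ]
hasp contour [257.4 175.9] [26.2 27.1] 554.5 [ 0.5274 -0.183   0.123 ]
brass top 977 ((527.5867919921875, -162.5137939453125), (28.121723175048828, 59.76227951049805), 1.043383240699768)
```

View pics/w2c.png

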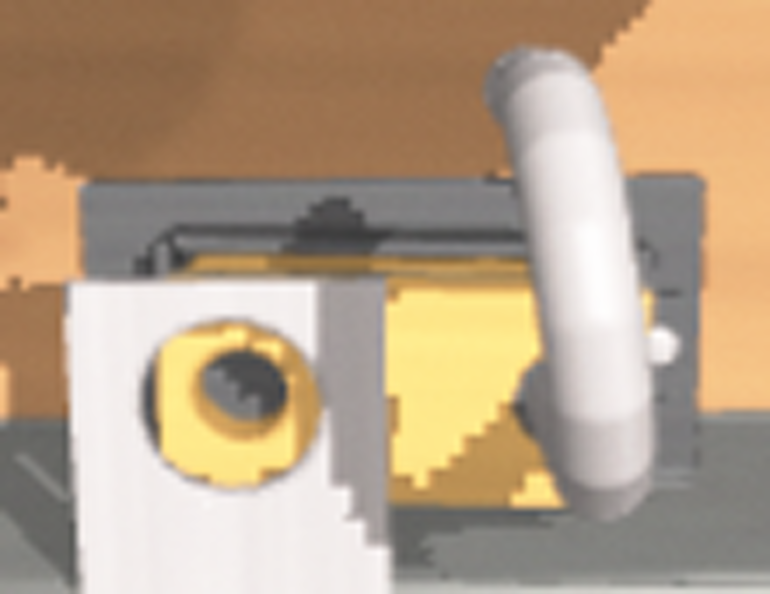

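```bash
python3 - <<'E'
from meas import *
D=dict(np.load("w2.npz"));print("toe hole",ray(D,D["q"],D["e"],260,174.2,.116).round(4))
plan((.5075,-.146,.2072),np.pi+.179)
E
python3 -m crank '0 0 -0.075 0.018 0.007 0 0.5;0 0 -0.075 0.018 0.007 0 0.5;0 0 0 0.016 0.007 0 0.5;0 0 0 0 0 0 0.5;0 0 0 0 0 0 0.5'
python3 -c "
from h import *
plan((.5075,-.146,.1365),np.pi+.179)"
```

```text
toe hole [ 0.5272 -0.1813  0.116 ]
 t=7.12 tool shift [0.0526 0.0192 0.    ] |0.056| rotvec [ 0.0041 -0.004  -0.1511] F [ 0.6 -0.3 -0.9] at [ 0.5606 -0.1637  0.2069]
time_s: 7.53
eef_pos: [0.5061, -0.1505, 0.2026]
tcp_rot: [-0.091, 0.996, 0.003, -0.004]
ft_force: [0.7, 0.3, 0.5]
width: 0.0426
 t=7.53 tool shift [-0.0027  0.0037  0.0661] |0.066| rotvec [ 0.0066 -0.007   0.0032] F [0.7 0.3 0.5] at [ 0.5061 -0.1505  0.2026]
```

```bash
python3 -m crank '0.006 -0.007 0.003 -0.0025 0.004 0.01 0.5;0 0 0 0 0 0.015 0.5;0 0 0 0 0 0.015 0.5;0 0 0 0 0 0.013 0.5;0 0 0 0 0 0 0.5'
python3 -c "
from h import *
plan((.5075,-.146,.1365),np.pi+.179)
o,f,p=wcloud();cv2.imwrite('pics/w3.png',f['image'][:,:,::-1])"
```

```text
time_s: 7.95
eef_pos: [0.5137, -0.15, 0.147]
tcp_rot: [-0.087, 0.996, -0.001, 0.002]
ft_force: [-0.3, 0.3, -1.0]
width: 0.0425
 t=7.95 tool shift [0.0054 0.0051 0.0105] |0.013| rotvec [-0.0022  0.0046 -0.0042] F [-0.3  0.3 -1. ] at [ 0.5137 -0.15    0.147 ]
```

View pics/w3.png

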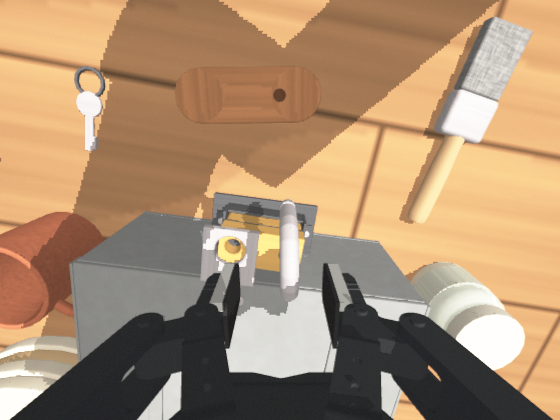

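The bow (column 289) stands upright between the jaws (columns 235 and 330, mid ~281), so I need a small shift in +y before closing.

```bash
python3 -m crank '-0.002 0.004 -0.004 0.0055 0.005 0.006 0.5;0 0 0 0 0 0.005 0.5;0 0 0 0 0 0 0.3;0 0 0 0 0 0 0.2;0 0 0 0 0 0 0.2'
python3 -c "
from h import *
plan((.5075,-.146,.1365),np.pi+.179)"
```

```text
time_s: 8.42
eef_pos: [0.5107, -0.1477, 0.1382]
tcp_rot: [-0.089, 0.996, -0.001, 0.002]
ft_force: [-0.9, -0.2, 0.0]
width: 0.0171
 t=8.42 tool shift [0.0028 0.0022 0.0016] |0.004| rotvec [-0.0029  0.0047 -0.0006] F [-0.9 -0.2  0. ] at [ 0.5107 -0.1477  0.1382]
```

```bash
python3 -m crank '-0.002 0.004 0 0.004 0.003 0.002 0.2;0 0 0 0 0 0 0.2;0 0 0 0 0 0 0;0 0 0 0 0 0 0;0 0 0 0 0 0 0'
python3 -c "
from h import *
plan((.5075,-.146,.1365),np.pi+.179)"
```

```text
time_s: 8.83
eef_pos: [0.5069, -0.1462, 0.1375]
tcp_rot: [-0.089, 0.996, -0.002, 0.002]
ft_force: [0.9, -1.6, -1.3]
width: 0.0077
 t=8.83 tool shift [-0.0006  0.      0.001 ] |0.001| rotvec [-0.0036  0.0029 -0.001 ] F [ 0.9 -1.6 -1.3] at [ 0.5069 -0.1462  0.1375]
```

```bash
python3 -m crank '0 0 -0.08 -0.0001 -0.0016 0 0;0 0 -0.08 -0.0001 -0.0016 0 0;0 0 -0.08 -0.0001 -0.0016 0 0;0 0 -0.08 -0.0001 -0.0016 0 0;0 0 0 0 0 0 0'
cat >> h.py <<'E'
def sw(heel=(.5272,-.1425),fin=4.730):
    """swing state: TCP relative to heel along/across tool x, yaw left to go"""
    o=manip.get_obs();R=Ro.from_quat(o["tcp_rot"]).as_matrix();d=o["eef_pos"]-np.r_[heel,o["eef_pos"][2]]
    y=np.arctan2(R[1,0],R[0,0])%(2*np.pi)
    print(f"t {o['time_s']:.2f} yaw {y:.3f} left {fin-y:.3f} radial {d@R[:,0]:.4f} across {d@R[:,1]:.4f} z {o['eef_pos'][2]:.4f} F_tool",(R.T@o["ft_force"]).round(1),"M",o["moment"].round(2),"w",o["width"].round(4),"tilt",R[:2,2].round(3))
E
python3 -c "
from h import *
sw()"
```

```text
time_s: 9.25
eef_pos: [0.5094, -0.1531, 0.1376]
tcp_rot: [-0.253, 0.967, -0.003, 0.001]
ft_force: [-0.2, -1.4, -0.6]
width: 0.0077Traceback (most recent call last):
  File "<string>", line 3, in <module>
    sw()
    ~~^^
  File "h.py", line 29, in sw
    print(f"t {o['time_s']:.2f} yaw {y:.3f} left {fin-y:.3f} radial {d@R[:,0]:.4f} across {d@R[:,1]:.4f} z {o['eef_pos'][2]:.4f} F_tool",(R.T@o["ft_force"]).round(1),"M",o["moment"].round(2),"w",o["width"].round(4),"tilt",R[:2,2].round(3))
                                                                                                                                                                                                   ^^^^^^^^^^^^^^^^
AttributeError: 'float' object has no attribute 'round'
```

```bash
sed -i 's/o\["width"\].round(4)/round(o["width"],4)/' h.py
python3 -m crank '0 0 -0.1 -0.0001 -0.002 0 0;0 0 -0.1 -0.0001 -0.002 0 0;0 0 -0.1 -0.0001 -0.002 0 0;0 0 -0.1 -0.0001 -0.002 0 0;0 0 0 0 0 0 0'
python3 -c "
from h import *
sw()"
python3 -m crank '0 0 -0.1 -0.0001 -0.002 0 0;0 0 -0.1 -0.0001 -0.002 0 0;0 0 -0.1 -0.0001 -0.002 0 0;0 0 -0.1 -0.0001 -0.002 0 0;0 0 0 0 0 0 0'
python3 -c "
from h import *
sw()"
```

```text
time_s: 9.67
eef_pos: [0.5152, -0.1599, 0.1376]
tcp_rot: [-0.444, 0.896, -0.004, 0.001]
ft_force: [-0.4, -0.9, -1.5]
width: 0.0075
t 9.67 yaw 4.061 left 0.669 radial 0.0212 across -0.0010 z 0.1376 F_tool [ 1.  -0.2  1.5] M [-0.08  0.   -0.03] w 0.0075 tilt [ 0.005 -0.006]
time_s: 10.08
eef_pos: [0.5228, -0.1637, 0.1376]
tcp_rot: [-0.611, 0.791, -0.004, 0.0]
ft_force: [1.1, -0.4, -0.3]
width: 0.008
t 10.08 yaw 4.457 left 0.273 radial 0.0216 across -0.0011 z 0.1376 F_tool [ 0.1 -1.2  0.3] M [-0.12 -0.01  0.04] w 0.008 tilt [ 0.005 -0.007]
```

```bash
python3 -m crank '0 0 -0.09 -0.0001 -0.0018 0 0;0 0 -0.09 -0.0001 -0.0018 0 0;0 0 -0.09 -0.0001 -0.0018 0 0;0 0 0 0 0 0 0;0 0 0 0 0 0 0'
python3 - <<'E'
from h import *
sw()
from scipy.optimize import least_squares
e=manip.get_obs()["eef_pos"]
P=np.array([(.5069,-.1462),(.5094,-.1531),(.5152,-.1599),(.5228,-.1637),e[:2]])
r=least_squares(lambda x:np.hypot(*(P-x[:2]).T)-x[2],(.527,-.1425,.02)).x;print(r.round(4))
d=e[:2]-r[:2];print("ang",np.arctan2(d[1],d[0])%(2*np.pi))
o,f,p=wcloud();np.savez("w4.npz",p=p,q=o["tcp_rot"],e=o["eef_pos"],**f)
cv2.imwrite("pics/w4.png",f["image"][:,:,::-1])
for n in("top","scene"):
    g=cloud(grab_frame(n));b=g[box(g,(.46,.58,-.22,-.11,.126,.16))];print(n,len(b))
    for z in(.13,.14,.15):
        r=b[abs(b[:,2]-z)<.005]
        if len(r):print(z,r.min(0).round(4),r.max(0).round(4))
E
```

```text
time_s: 10.5
eef_pos: [0.5281, -0.1642, 0.1377]
tcp_rot: [-0.706, 0.708, -0.005, -0.001]
ft_force: [0.2, -1.1, -2.0]
width: 0.008
t 10.50 yaw 4.710 left 0.020 radial 0.0217 across -0.0010 z 0.1377 F_tool [ 1.1 -0.2  2. ] M [-0.15 -0.09  0.04] w 0.008 tilt [ 0.006 -0.007]
[ 0.5282 -0.1427  0.0215]
ang 4.70782539463991
top 17
0.13 [ 0.5527 -0.132   0.126 ] [ 0.5783 -0.1123  0.1285]
scene 79
0.13 [ 0.5116 -0.2198  0.126 ] [ 0.5796 -0.1172  0.1332]
0.14 [ 0.5214 -0.1903  0.1351] [ 0.5304 -0.1846  0.1446]
0.15 [ 0.5215 -0.1896  0.1453] [ 0.5307 -0.1823  0.1547]
```

View pics/w4.png

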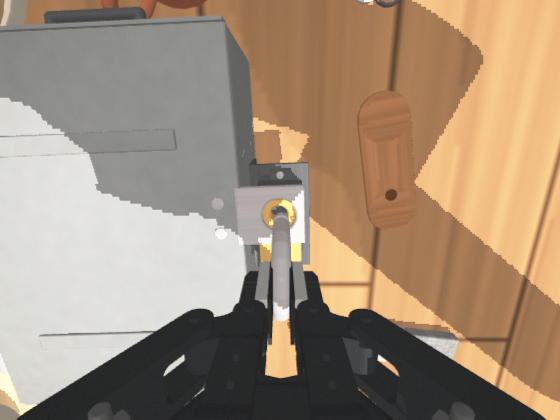

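The toe bar (281,215) stands over the hole seen through the hasp (279,212). I'll press down slowly and watch the force.

```bash
python3 -m crank '0 0 -0.01 0 -0.0002 0.0015 0;0 0 0 0 0 0.0015 0;0 0 0 0 0 0.0015 0;0 0 0 0 0 0.0015 0;0 0 0 0 0 0.001 0'
python3 -c "
from h import *
sw()"
python3 -m crank '0 0 0 0 0 0.001 0;0 0 0 0 0 0.001 0;0 0 0 0 0 0.001 0;0 0 0 0 0 0.001 0;0 0 0 0 0 0.001 0'
python3 -c "
from h import *
sw()"
```

```text
time_s: 11.07
eef_pos: [0.529, -0.1648, 0.1333]
tcp_rot: [0.709, -0.705, 0.006, 0.0]
ft_force: [-1.1, -0.8, 3.5]
width: 0.0077
t 11.07 yaw 4.719 left 0.011 radial 0.0223 across -0.0016 z 0.1333 F_tool [ 0.9  1.1 -3.5] M [-0.05  0.32 -0.03] w 0.0077 tilt [ 0.008 -0.009]
time_s: 11.48
eef_pos: [0.529, -0.1648, 0.1285]
tcp_rot: [0.709, -0.705, 0.006, 0.0]
ft_force: [-2.2, 0.0, 4.5]
width: 0.0081
t 11.48 yaw 4.718 left 0.012 radial 0.0224 across -0.0017 z 0.1285 F_tool [-0.   2.1 -4.5] M [-0.05  0.34  0.1 ] w 0.0081 tilt [ 0.009 -0.009]
```

```bash
python3 -m crank '0 0 0 0 0 0.001 0;0 0 0 0 0 0.001 0;0 0 0 0 0 0.001 0;0 0 0 0 0 0.001 0;0 0 0 0 0 0 0'
python3 -c "
from h import *
sw()"
```

```text
time_s: 11.9
eef_pos: [0.5292, -0.1648, 0.1253]
tcp_rot: [0.709, -0.705, 0.006, -0.0]
ft_force: [-1.8, -0.9, 3.3]
width: 0.0079
t 11.90 yaw 4.718 left 0.012 radial 0.0223 across -0.0019 z 0.1253 F_tool [ 0.9  1.7 -3.4] M [-0.02  0.33  0.01] w 0.0079 tilt [ 0.009 -0.009]
```

```bash
python3 -m crank '0 0 0 0 0 0.001 0;0 0 0 0 0 0.001 0;0 0 0 0 0 0.001 0;0 0 0 0 0 0.001 0;0 0 0 0 0 0 0'
python3 -c "
from h import *
sw()"
python3 -m crank '0 0 0 0 0 0.001 0;0 0 0 0 0 0.001 0;0 0 0 0 0 0.001 0;0 0 0 0 0 0 0;0 0 0 0 0 0 0'
python3 - <<'E'
from h import *
sw()
g=cloud(grab_frame("scene"));b=g[box(g,(.50,.55,-.2,-.12,.126,.2))]
print(len(b),b[:,2].max());
E
```

```text
time_s: 12.32
eef_pos: [0.5293, -0.1648, 0.1245]
tcp_rot: [0.709, -0.705, 0.007, -0.0]
ft_force: [-1.6, -0.5, 3.8]
width: 0.0077
t 12.32 yaw 4.719 left 0.011 radial 0.0223 across -0.0020 z 0.1245 F_tool [ 0.5  1.5 -3.9] M [0.   0.37 0.01] w 0.0077 tilt [ 0.01  -0.009]
time_s: 12.73
eef_pos: [0.5293, -0.1648, 0.1243]
tcp_rot: [0.709, -0.705, 0.007, -0.0]
ft_force: [-1.7, -0.3, 5.3]
width: 0.0077
t 12.73 yaw 4.719 left 0.011 radial 0.0224 across -0.0020 z 0.1243 F_tool [ 0.3  1.6 -5.3] M [-0.01  0.31 -0.03] w 0.0077 tilt [ 0.011 -0.01 ]
256 0.19941734478415601
```

It stalls at bow z of about 0.166, where the pawl begins. A 1 mm step only makes about 5 N, so I'll step up gradually.

```bash
python3 -m crank '0 0 0 0 0 0.002 0;0 0 0 0 0 0.002 0;0 0 0 0 0 0.002 0;0 0 0 0 0 0.002 0;0 0 0 0 0 0.002 0'
python3 -c "
from h import *
sw()"
python3 -m crank '0 0 0 0 0 0.003 0;0 0 0 0 0 0.003 0;0 0 0 0 0 0.003 0;0 0 0 0 0 0.003 0;0 0 0 0 0 0.003 0'
python3 -c "
from h import *
sw()"
```

```text
time_s: 13.2
eef_pos: [0.5295, -0.1649, 0.1181]
tcp_rot: [0.71, -0.705, 0.008, -0.0]
ft_force: [-1.9, 0.2, 3.1]
width: 0.0079
t 13.20 yaw 4.719 left 0.011 radial 0.0224 across -0.0021 z 0.1181 F_tool [-0.2  1.9 -3.2] M [0.05 0.33 0.03] w 0.0079 tilt [ 0.011 -0.011]
time_s: 13.62
eef_pos: [0.5318, -0.1653, 0.1151]
tcp_rot: [0.71, -0.704, 0.01, -0.002]
ft_force: [-8.8, 2.6, 21.4]
width: 0.0076
t 13.62 yaw 4.721 left 0.009 radial 0.0228 across -0.0044 z 0.1151 F_tool [ -2.4   8.4 -21.5] M [0.56 1.92 0.16] w 0.0076 tilt [ 0.017 -0.012]
```

```bash
python3 -m crank '0 0 0 0 0 0 0;0 0 0 0 0.002 -0.001 0;0 0 0 0 0 0 0;0 0 0 0 0 0 0.3;0 0 0 0 0 0 0.4'
python3 -c "
from h import *
sw()"
python3 -m crank '0 0 0 0 0 0 0.5;0 0 0 0 0 0 0.5;0 0 0 0 0 -0.01 0.5;0 0 0 0 0 -0.03 0.5;0 0 0 0 0 -0.03 0.5'
python3 - <<'E'
from h import *
sw()
o,f,p=wcloud();cv2.imwrite("pics/w5.png",f["image"][:,:,::-1])
b=p[box(p,(.50,.56,-.21,-.12,.126,.2))];print("bow top",len(b),np.percentile(b[:,2],[5,50,95,99]),b.min(0),b.max(0))
g=cloud(grab_frame("scene"));b=g[box(g,(.50,.55,-.21,-.12,.126,.19))];print("scene",len(b),np.percentile(b[:,2],[50,95,99]))
l=g[box(g,(.6,.7,-.28,-.05,.1,.15))];print("lid",np.percentile(l[:,2],[5,50,95]))
E
```

```text
time_s: 14.03
eef_pos: [0.5294, -0.1643, 0.1165]
tcp_rot: [0.71, -0.704, 0.01, -0.002]
ft_force: [-0.7, -0.8, 0.7]
width: 0.0311
t 14.03 yaw 4.722 left 0.008 radial 0.0218 across -0.0020 z 0.1165 F_tool [ 0.8  0.7 -0.7] M [-0.    0.04  0.  ] w 0.0311 tilt [ 0.018 -0.011]
time_s: 14.45
eef_pos: [0.5211, -0.16, 0.1781]
tcp_rot: [0.711, -0.704, -0.0, 0.001]
ft_force: [0.8, -0.4, 1.0]
width: 0.0429
t 14.45 yaw 4.722 left 0.008 radial 0.0174 across 0.0062 z 0.1781 F_tool [ 0.4 -0.8 -1. ] M [-0.02 -0.06 -0.03] w 0.0429 tilt [-0.002 -0.001]
bow top 1010 [0.13722674 0.15956016 0.16401621 0.16477487] [ 0.52295795 -0.18694201  0.12603885] [ 0.53315842 -0.13958549  0.16538881]
scene 109 [0.15438239 0.16481027 0.16565184]
lid [0.1212921  0.12391307 0.12656516]
```

View pics/w5.png

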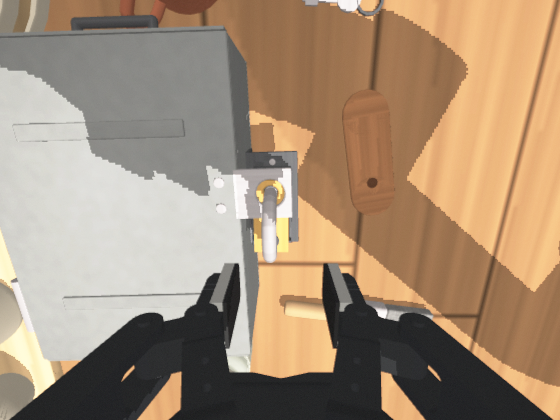

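The shackle is down through the hasp (toe at (270,195)). Its top is at 0.165, so the bow centre is about 0.160, and it has stayed down since I let go. I'll back off, recheck and hand in.

```bash
python3 -m crank '0 0 0 0 0 -0.03 0.5;0 0 0 0 0 -0.02 0.5;0 0 0 0 0 0 0.5;0 0 0 0 0 0 0.5;0 0 0 0 0 0 0.5'
python3 - <<'E'
from h import *
sw()
o,f,p=wcloud();b=p[box(p,(.50,.56,-.21,-.12,.126,.2))];print("bow top",np.percentile(b[:,2],[95,99]))
g=cloud(grab_frame("scene"));g0=cloud(np.load("scene0.npz"))
l=p[box(p,(.57,.7,-.28,-.05,.1,.15))];print("lid",np.percentile(l[:,2],[5,50,95]))
t=cloud(grab_frame("top"));t0=cloud(np.load("top0.npz"))
for n,b in(("mug",(.58,.70,-.45,-.33,.05,.1)),("jar",(.53,.64,0,.1,.06,.1))):
    for P in(t0,t): q=P[box(P,b)];print(n,len(q),np.median(q,0).round(3))
print(manip.hand_in())
E
```

```text
time_s: 14.97
eef_pos: [0.5248, -0.1612, 0.2353]
tcp_rot: [0.711, -0.704, 0.005, -0.001]
ft_force: [-0.2, -0.2, -1.0]
width: 0.0427
t 14.97 yaw 4.722 left 0.008 radial 0.0187 across 0.0026 z 0.2353 F_tool [0.2 0.2 1. ] M [ 0.03 -0.01 -0.01] w 0.0427 tilt [ 0.01  -0.006]
bow top [0.16405435 0.16453647]
lid [0.12150498 0.12268478 0.12453052]
mug 336 [ 0.623 -0.38   0.083]
mug 227 [ 0.624 -0.401  0.083]
jar 447 [0.59  0.047 0.095]
jar 453 [0.59  0.047 0.095]
the job is handed in; nothing more can be done
None
```

The oxide box is locked and the job is handed in at about 15 s of the 67 s allowed. I pushed the lid shut with the closed fingertips. Then I gripped the shackle bow, swung it about 80° round its heel until the toe stood over the hasp hole, and pressed it down by feel. The most force read was about 21 N, when it met the hard seat.

**Last checks, with the gripper open and clear:**
- **Lid:** its top is at z ≈ 0.1227, against 0.123 for shut.
- **Shackle:** the top of the bow is at z ≈ 0.1645, so its centre is about 0.159–0.160. That is inside the click range, and it stayed there after I let go.
- **Glaze jar:** unmoved.
- **Brush, rib, key, loop tool:** the arm never went near them, but I did not measure them at the end.

**What disagreed:**
- **Fingertips:** their visible ends sat about 28 mm behind the reported tool point, so I judged contact from depth and force instead.
- **Mug:** its median point in the top view shifted 21 mm in y, with fewer points seen (227 against 336). I put this down to the arm hiding part of it, since the arm never went near it, but I did not confirm that separately.

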